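# Close up the drawing-instrument chest

### The job

Close up the steel instrument chest with your fingertips alone, taking hold of nothing: push the two drawers that were left out fully home, and push the open lid gently over and down by its outer face until it lies shut, without letting it slam or touching its foam lining. Do not shove the chest along the bench, and leave the pencil pot, the calculator, the ink jar and the tape roll where they are.

Things in the scene. Friction and masses are not known exactly. Their poses are not given: they have to be found in the camera images.
- chest: olive steel chest, about 8 kg, loose on rubber feet (a sideways push over about 40 N slides it). 280 mm wide (its y), 150 deep (its x), carcass rim 125 mm above the bench. Origin: centre of the underside at bench level; x points from front to back, z up. Two small drawers side by side in the front (-x side), one wide drawer below; over them a shallow open tray and the lid, hinged along the back
- left_drawer (a joint): upper drawer on the chest's +y side: front 136 mm wide, centre at y = +69.5 mm in the chest's frame, 53 to 94 mm above the bench. Value in m: 0 fully home (solid stop), positive = out towards the chest's -x. 0.45 kg, about 1.5 N of friction plus light damping; stays where it is left
- right_drawer (a joint): upper drawer on the chest's -y side (centre at y = -69.5 mm in the chest's frame), otherwise the same as left_drawer
- bottom_drawer (a joint): full-width lower drawer, same kind of joint; it is shut (0) at the start and should stay so
- left_drawer_pull (a point): centre of the outer face of the left drawer's steel cup pull, 80 mm above the bench; the pull is 90 mm wide (chest's y), 16 mm high, and stands 13 mm out from the flat front. Moves with the drawer; axes as the chest's; drawer home, it is at x = -94 mm in the chest's frame. Pull or bare front may be pushed
- right_drawer_pull (a point): the same point on the right drawer's pull
- lid (a joint): lid angle in rad: 0 shut (lying on the rim, solid stop), 1.57 upright, greatest 1.75 (leaning a little back). Stiff friction hinge: the lid (0.4 kg) stays at any angle; moving it takes about 1 to 4 N near its free edge. Closing turns the free edge over towards the chest's front and down
- lid_hinge (a point): middle of the lid's hinge line on the back rim: x = +75, y = 0, z = 125 mm in the chest's frame; the line runs along the chest's y. Its axes equal the chest's when the lid is shut and turn with the lid about y
- lid_edge (a point): point on the lid's flat outer face, mid-width, 20 mm from the free edge: x = -136, y = 0, z = +15 mm in the frame of lid_hinge. The lid is a steel pan 284 mm wide, 156 mm from hinge to free edge, 15 mm high overall: shut, its outer face is 140 mm above the bench
- lid_lining: charcoal foam pad, 144 x 268 x 11 mm, that fills the hollow inner side of the lid (the side facing the tray) and moves with it. Origin on the hinge line, axes as lid_hinge. Not to be touched: the lid is pushed on its outer face
- pencil_pot: bystander: steel pot, 68 mm across, 90 mm high, with pencils up to about 150 mm high, at one end of the chest. Origin: centre of its underside
- calculator: bystander: black pocket calculator lying flat, 130 x 76 x 14 mm, at the other end of the chest. Origin: centre of its underside, x along its length
- ink_jar: bystander: amber ink jar with a black cap, 42 mm across, 52 mm high, standing near one front corner of the chest. Origin: centre of its underside
- tape_roll: bystander: roll of blue drafting tape lying flat, 60 mm across, 19 mm high, near the other front corner of the chest. Origin: centre of its underside

How it is judged (in metres and radians):
At the end, for the whole second after the job is handed in: All three drawers home to within 4 mm, the lid lying shut to within 0.03 rad (about 4 mm at its free edge), the chest at rest within 25 mm of where it stood, the pencil pot and ink jar upright and they, the calculator and the tape roll within 25 mm of where they stood (value of joint each of left_drawer, right_drawer, bottom_drawer below 0.004 m and value of joint lid below 0.03 rad and distance of each of chest, pencil_pot, calculator, ink_jar, tape_roll from where it was at the start of the episode below 0.025 m and linear speed of chest below 0.01 m/s and angle between each of pencil_pot, ink_jar's own z axis and vertical below 0.2 rad); the robot touches nothing.
It fails at once if the lid (faster than 3 rad/s) or a drawer (faster than 0.6 m/s) is slammed (velocity of joint lid below -3 rad/s or velocity of joint any of left_drawer, right_drawer below -0.6 m/s).
It fails at once if a drawer is pulled farther out (value of joint any of left_drawer, right_drawer above 0.085 m or value of joint bottom_drawer above 0.015 m).
It fails at once if the chest is shoved more than 25 mm, lifted or tipped (distance of chest from where it was at the start of the episode above 0.025 m or angle between chest's own z axis and vertical above 0.08 rad).
It fails at once if the lid is taken by its edge (the fingers touch its foam lining) (contact force between the fingers and lid_lining above 1 N).
It fails at once if a bystander is lifted, knocked over or moved more than 25 mm (distance of any of pencil_pot, calculator, ink_jar, tape_roll from where it was at the start of the episode above 0.025 m or angle between any of pencil_pot, ink_jar's own z axis and vertical above 0.4 rad).
It also fails if it takes over 72 s, if anything falls off the work surface, if the arm or the gripper's body presses on something with over 40 N, if the wrist force passes 120 N, or if a joint passes its speed limit or range.

### The arm

A 6-joint arm with a two-finger parallel gripper is mounted at the origin on the work surface. World frame = base frame: x ahead of the robot, y to its left, z up, the work surface at z = 0. Lengths are in mm, angles in rad, forces in N, time in s.
With the tool pointing down it reaches from about 275 to 750 mm from the base axis. Payload 10.2 kg.
Tool frame: the origin (TCP) lies midway between the tips of the shut fingers; the grasp point (between the pads) lies 19 mm behind it; z points along the fingers, y is the line along which they close (so a half turn about z gives the same grasp; the last joint's range is limited). The gripper opens to 85 mm and grips with 20 to 120 N. Pads are 22 mm wide; open, the fingers measure 114 mm over their backs; the gripper's body (76 mm by 85 mm) begins 54 mm behind the grasp point. The pads swing forward as they close: fully open they stand 13 mm farther back than shut.
Start: joints at [1.086, 0.313, 1.498, -0, 1.331, -0.223], TCP at [135.893, 507.114, 231.294] pointing down, gripper open.
Joint ranges: [-2.94, 2.94], [-0.97, 2.17], [0.19, 2.56], [-1.23, 4.37], [0.02, 3.11], [-2.88, 2.88]. Speed limits (rad/s): [2.39, 2.39, 3.01, 3.14, 3.14, 3.14].

### API

Orientations are given as a unit quaternion [w, x, y, z].
In Python, from rig import ctrl gives the robot as it stands.
- The arm moves only by the tool send_rows, never from a script. Its argument "targets" is a list of rows, each a list of 7 numbers: the closure, from -1 (fully open) to 1 (shut), so that 0 is half open, then the shift along the tool's x, y, z in m, then the turn, a rotation vector about the tool's x, y, z in rad. In form: [[claw, dx, dy, dz, ax, ay, az], ...]. A call has exactly 10 rows; each row shifts and turns the commanded pose from where the row before left it, along the tool's axes as they then stand; what a row does not reach is not made up. A row lasts 1/8 s, in which the tool goes at most 62.5 mm and 10.7 degrees, less where a joint would pass 70% of its speed; a pose out of reach is approached as far as the arm can. A call with a gripper value outside its range is refused whole. The fingers move at their own pace and stop on an object; "squeeze" is the grip in N (left out, the last holds). Time passes only in rows, so rows that do not move let the fingers close, or fill a call up. It gives the time, the measured TCP pose, the force, the opening and the grip force at its end, in the units of the state.
- ctrl.sense(): the state, without advancing time (a new reading comes with each control period).
- ctrl.capture(name): name is "scene" or "top"; returns a dict with "img" (420x560x3 uint8, red, green, blue), "camera_matrix" (3x3 intrinsics, pixels), "k1" (the pictures are not rectified: a ray, as slopes to the right and down, at radius r is drawn at 1 + k1 r^2 times it, then the intrinsics apply), "R" (3x3) and "t" (3): a world point X has camera coordinates R X + t. Camera axes: x right, y down, z forward; pixel columns grow to the right and rows downward; lengths in mm; the calibration is good to about 2 mm. A picture is of the moment at which its call begins. There is no depth.
- ctrl.finish_job(): hands the job in; it is judged then, once.
Trained networks look in a picture, given as the dict that the camera call returned (one of the last four; its "shot" number tells which), for a name from the list of things; names that differ only in an ending like _2 or _b are one class to them, and where a whole thing is asked for, a point or a joint stands for the part that bears it (a point fixed in the world has none). Each returns a list of dicts, best first, with "score" (0 to 1); they miss things now and then, are a little off and sometimes report something else, mostly with a low value. They report only what shows in the picture. A call takes as long as a camera call.
- ctrl.boxes_of(query, picture): "extent" ([left, top, width, height] in pixels, round what is visible of it).
- ctrl.landmark_of(query, picture): "point" ([column, row] in pixels: a listed point, or the origin of a listed thing).
The state is a dict: "time_s": time; "joints": joint angles; "dq": joint speeds; "tau": joint torques, N m; "eef_pos": TCP position; "ee_rot": TCP orientation; "force": force on the tool from outside, world axes, zero at the start; "wrist_torque": the same for the moment, N m; "grip_width": opening from 0.0 (shut) to 1.0 (fully open); "grip_force": force on a finger pad.
Only numpy, scipy, OpenCV 4.12 (cv2) and the standard library are available. Lean on these libraries where they do the work, as an engineer would, in place of code of your own. Each camera call takes 0.05 s, during which the arm holds its last target. There are 200 camera calls.

## Working session

There is one attempt and no reset: what is moved stays moved. The work goes in short steps, Python scripts to look and compute and a tool call to move; the robot and the scene stay as the last step left them, time stands still between calls to the robot, and variables do not carry over. Pictures are saved under pics/ and viewed, at most 10 in all, crops included, and the job is handed in when it is done.

Besides the shell and the picture viewer there is one more tool, called after ">>>" as name(argument=value, ...) on one line, values as JSON. send_rows: Moves the arm, as the interface text tells. Its arguments: {"type":"object","properties":{"targets":{"type":"array"},"squeeze":{"type":"number"}},"required":["targets"]}

```bash
mkdir -p pics
cat > h.py <<'E'
import numpy as np, cv2
from rig import ctrl
def ray(p,px):
    K=p["camera_matrix"];d=np.array([p["k1"],0,0,0,0],float)
    # slopes distort 1+k1 r^2
    u=cv2.undistortPoints(np.array([[px]],float),np.array(K,float),d)[0,0]
    R=np.array(p["R"]);t=np.array(p["t"])
    return -R.T@t, R.T@np.array([u[0],u[1],1.])
def onz(p,px,z):
    c,d=ray(p,px); return c+d*(z-c[2])/d[2]
def proj(p,X):
    R=np.array(p["R"]);t=np.array(p["t"])
    return cv2.projectPoints(np.array(X,float).reshape(-1,1,3),cv2.Rodrigues(R)[0],t.reshape(3,1),np.array(p["camera_matrix"],float),np.array([p["k1"],0,0,0,0],float))[0][:,0]
E
python3 - <<'E'
from h import *
P={}
for n in("scene","top"):
    p=ctrl.capture(n);cv2.imwrite(f"pics/{n}0.png",p["img"][:,:,::-1]);P[n]=p
    print(n,p["camera_matrix"],p["k1"],(-np.array(p["R"]).T@np.array(p["t"])).round())
    for q in "chest left_drawer_pull right_drawer_pull lid_hinge lid_edge pencil_pot calculator ink_jar tape_roll".split():
        r=ctrl.landmark_of(q,p)
        print(q,[(np.round(a["point"]),round(a["score"],2)) for a in r[:2]])
print(ctrl.sense())
E
```

```text
scene [[445.77196      0.         272.96991153]
 [  0.         445.77196    205.71580272]
 [  0.           0.           1.        ]] 0.0415774905121938 [ 347. -266.  842.]
chest [(array([338., 277.]), 0.89)]
left_drawer_pull [(array([265., 280.]), 0.9)]
right_drawer_pull [(array([308., 357.]), 0.91)]
lid_hinge [(array([376., 225.]), 0.59)]
lid_edge [(array([386., 191.]), 0.63)]
pencil_pot [(array([272., 189.]), 0.81)]
calculator [(array([439., 351.]), 0.94)]
ink_jar [(array([235., 238.]), 0.81), (array([336., 275.]), 0.63)]
tape_roll [(array([379., 379.]), 0.64)]
top [[442.94941529   0.         283.533658  ]
 [  0.         442.94941529 209.4092557 ]
 [  0.           0.           1.        ]] -0.046584055665503374 [ 445.   43. 1153.]
chest [(array([345., 191.]), 0.7), (array([358., 144.]), 0.17)]
left_drawer_pull [(array([329., 244.]), 0.95), (array([390., 252.]), 0.32)]
right_drawer_pull [(array([389., 252.]), 0.63)]
lid_hinge []
lid_edge [(array([358., 145.]), 0.72)]
pencil_pot [(array([257., 190.]), 0.87)]
calculator [(array([425., 174.]), 0.72)]
ink_jar [(array([271., 241.]), 0.79)]
tape_roll [(array([420., 216.]), 0.57)]
{'time_s': 1.0, 'joints': array([ 1.08561049e+00,  3.12878686e-01,  1.49772077e+00, -1.78781194e-05,
        1.33097310e+00, -2.23417470e-01]), 'dq': array([ 0.00045077, -0.00043072,  0.00137405, -0.00307095,  0.00036407,
        0.0005187 ]), 'tau': array([ 9.47813933e-04, -4.12160254e+01, -2.59908020e+01, -2.12940886e-04,
        4.07301477e-04,  1.86801196e-05]), 'eef_pos': array([135.8907504 , 507.11138268, 231.29726082]), 'ee_rot': array([1.16311724e-05, 1.30508710e-01, 9.91447163e-01, 6.41474796e-06]), 'force': array([ 0.19941404, -0.34770022, -0.19150623]), 'wrist_torque': array([-0.00836256,  0.00137121, -0.08560425]), 'grip_force': 0.0, 'grip_width': 1.0014749897950028}
```

View pics/scene0.png

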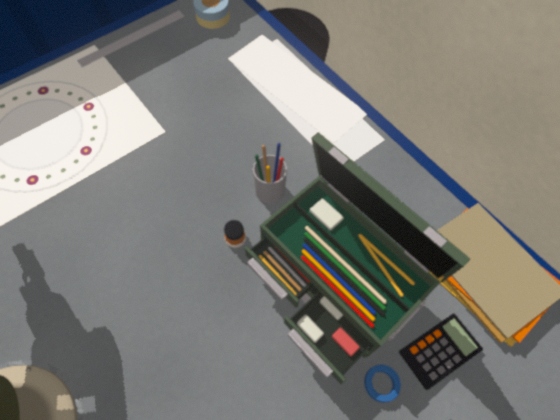

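View pics/top0.png

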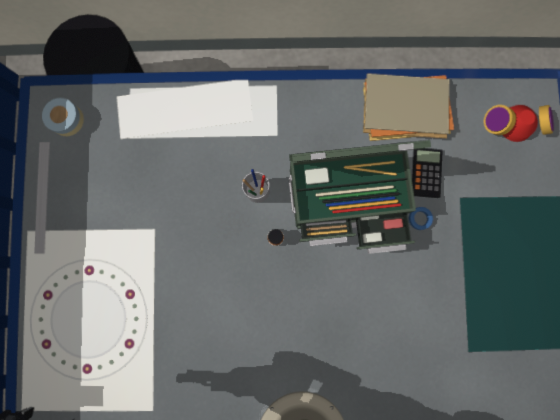

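Run:
```python
from h import *
from scipy.optimize import least_squares
s=ctrl.capture("scene");t=ctrl.capture("top")
L={}
for n,p in(("s",s),("t",t)):
    for q in "chest left_drawer_pull right_drawer_pull lid_hinge lid_edge".split():
        r=ctrl.landmark_of(q,p)
        if r: L[n,q]=r[0]["point"]
    for q,z in (("pencil_pot",0),("calculator",0),("ink_jar",0),("tape_roll",0),("chest",0),("left_drawer_pull",80),("right_drawer_pull",80),("lid_hinge",125)):
        r=ctrl.landmark_of(q,p)
        if r: print(n,q,onz(p,r[0]["point"],z).round())
def pts(v):
    x,y,a,dl,dr,th=v
    C,S=np.cos(a),np.sin(a);W=lambda q:[x+C*q[0]-S*q[1],y+S*q[0]+C*q[1],q[2]]
    h=np.array([75,0,125.]);c,k=np.cos(th),np.sin(th)
    e=h+[-136*c+15*k,0,136*k+15*c]
    return dict(chest=W([0,0,0]),left_drawer_pull=W([-94-dl,69.5,80]),right_drawer_pull=W([-94-dr,-69.5,80]),lid_hinge=W(h),lid_edge=W(e))
def f(v):
    D=pts(v);return np.concatenate([proj(s if n=="s" else t,D[q])[0]-L[n,q] for n,q in L])
best=None
for a in np.arange(-3,3.2,.5):
    r=least_squares(f,[480,100,a,40,40,1.57],loss="soft_l1",x_scale=[10,10,.1,10,10,.1])
    if best is None or r.cost<best.cost: best=r
print(best.x.round(3),best.cost);print(list(L),f(best.x).reshape(-1,2).round(1).tolist())
```

```text
s pencil_pot [628.  94.   0.]
s calculator [ 671. -340.    0.]
s ink_jar [508.  65.   0.]
s chest [ 619. -128.    0.]
s left_drawer_pull [479. -72.  80.]
s lid_hinge [ 692. -119.  125.]
t pencil_pot [621. 107.   0.]
t calculator [ 752. -171.    0.]
t ink_jar [493.  59.   0.]
t tape_roll [ 552. -325.    0.]
t chest [ 621. -116.    0.]
t left_drawer_pull [483. -68.  80.]
t right_drawer_pull [ 461. -214.   80.]
[ 6.18997e+02 -1.25752e+02  1.10000e-01  3.79190e+01  7.31470e+01
  1.32300e+00] 6.734510056317788
[('s', 'chest'), ('s', 'left_drawer_pull'), ('s', 'lid_hinge'), ('s', 'lid_edge'), ('t', 'chest'), ('t', 'left_drawer_pull'), ('t', 'right_drawer_pull'), ('t', 'lid_edge')] [[-0.7, -0.9], [0.3, -0.9], [-0.1, -1.2], [0.4, -0.3], [3.5, 0.7], [1.5, 1.2], [-0.3, 0.0], [1.3, 0.6]]
```

The scene view shows the chest around (350,265), with the pot at (270,175), ink jar at (235,233), tape at (382,383) and calculator at (440,352). Both upper drawers are out, the right one further, and the lid is about upright. I'll check the fitted pose with a wireframe overlay.

```bash
cat >> h.py <<'E'
def model(v):
    x,y,a,dl,dr,th=v
    C,S=np.cos(a),np.sin(a);W=lambda q:[x+C*q[0]-S*q[1],y+S*q[0]+C*q[1],q[2]]
    c,k=np.cos(th),np.sin(th)
    lid=lambda X,Y,Z:W([75+X*c+Z*k,Y,125-X*k+Z*c])
    ln=[[W([-75,s*140,125]) for s in(-1,1)],[W([75,s*140,125]) for s in(-1,1)],[W([-75,-140,125]),W([75,-140,125])],[W([-75,140,125]),W([75,140,125])],
     [lid(-156,-142,15),lid(-156,142,15)],[lid(-156,-142,0),lid(-156,142,0)],[lid(-156,142,0),lid(0,142,0)],[lid(-156,-142,0),lid(0,-142,0)]]
    for d,yc in((dl,69.5),(dr,-69.5)): ln.append([W([-94-d,yc-45,80]),W([-94-d,yc+45,80])])
    return ln
def overlay(p,v,name,crop,f):
    im=p["img"][:,:,::-1].copy();x,y,w,h=crop
    im=cv2.resize(im[y:y+h,x:x+w],None,fx=f,fy=f,interpolation=cv2.INTER_CUBIC)
    for l in model(v):
        q=((proj(p,l)-[x,y]+.5)*f).astype(int);cv2.line(im,tuple(map(int,q[0])),tuple(map(int,q[1])),(255,0,255),1)
    return im
E
python3 - <<'E'
from h import *
v=[619,-125.8,.11,37.9,73.1,1.323]
a=overlay(ctrl.capture("scene"),v,"",(235,125,240,260),2.2);b=overlay(ctrl.capture("top"),v,"",(280,130,170,143),1.5)
b=cv2.resize(b,(265,int(265*b.shape[0]/b.shape[1])))
h=np.zeros((a.shape[0],265,3),np.uint8);h[:b.shape[0]]=b
cv2.imwrite("pics/ov.png",np.hstack([a,h]))
E
```

```text
(no output)
```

View pics/ov.png

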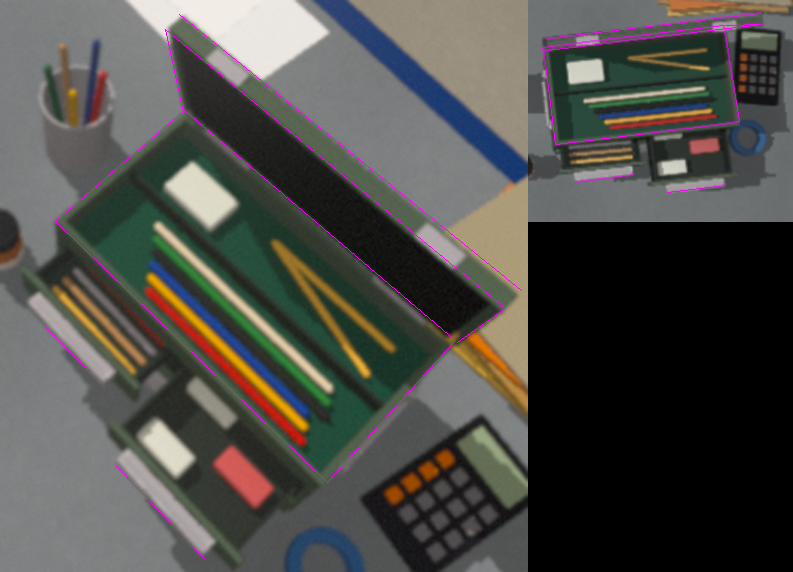

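The wireframe fits well: chest at (619,-126), yaw 0.11, left drawer out 38 mm, right drawer out 73 mm, lid at 1.32. Next I'll move in front of the left drawer.

>>> send_rows(targets=[[1,0,0,0,0,0,-0.124],[1,0,0,0,0,0,-0.124],[1,0,0,0,0,0,-0.124],[1,-0.017,-0.043,0,0,0,0],[1,-0.017,-0.043,0,0,0,0],[1,-0.017,-0.043,0,0,0,0],[1,-0.017,-0.043,0,0,0,0],[1,-0.017,-0.043,0,0,0,0],[1,-0.017,-0.043,0,0,0,0],[1,-0.017,-0.043,0,0,0,0]], squeeze=20)

```text
time_s: 3.75
eef_pos: [287.8, 219.7, 231.5]
ee_rot: [0.0, -0.055, 0.998, 0.0]
force: [1.4, 0.7, 1.2]
grip_width: -0.001
grip_force: 0.0
```

>>> send_rows(targets=[[1,-0.018,-0.045,0,0,0,0],[1,-0.018,-0.045,0,0,0,0],[1,-0.018,-0.045,0,0,0,0],[1,-0.018,-0.045,0,0,0,0],[1,-0.018,-0.045,0,0,0,0],[1,-0.018,-0.045,0,0,0,0],[1,-0.018,-0.042,0,0,0,0],[1,0,0,0,0,0,0],[1,0,0,0,0,0,0],[1,0,0,0,0,0,0]])

```text
time_s: 5.0
eef_pos: [446.5, -74.4, 231.5]
ee_rot: [0.0, -0.056, 0.998, 0.0]
force: [0.1, 0.5, 0.3]
grip_width: -0.005
grip_force: 0.0
```

>>> send_rows(targets=[[1,0,0,0.05,0,0,0],[1,0,0,0.05,0,0,0],[1,0,0,0.04,0,0,0],[1,0,0,0.017,0,0,0],[1,0,0,0,0,0,0],[1,-0.01,0,0,0,0,0],[1,-0.01,0,0,0,0,0],[1,-0.01,0,0,0,0,0],[1,-0.01,0,0,0,0,0],[1,0,0,0,0,0,0]])

```text
time_s: 6.25
eef_pos: [487.3, -70.7, 74.3]
ee_rot: [0.0, -0.055, 0.998, -0.0]
force: [-0.1, -0.5, -1.0]
grip_width: -0.002
grip_force: 0.0
```

>>> send_rows(targets=[[1,-0.005,0,0,0,0,0],[1,-0.005,0,0,0,0,0],[1,-0.002,0,0,0,0,0],[1,-0.002,0,0,0,0,0],[1,0,0,0,0,0,0],[1,0,0,0,0,0,0],[1,0,0,0,0,0,0],[1,0,0,0,0,0,0],[1,0,0,0,0,0,0],[1,0,0,0,0,0,0]])

```text
time_s: 7.5
eef_pos: [500.5, -69.3, 74.3]
ee_rot: [0.0, -0.055, 0.998, -0.0]
force: [0.3, -1.2, 0.2]
grip_width: 0.001
grip_force: 0.0
```

>>> send_rows(targets=[[1,-0.001,0,0,0,0,0],[1,-0.001,0,0,0,0,0],[1,-0.001,0,0,0,0,0],[1,-0.001,0,0,0,0,0],[1,-0.001,0,0,0,0,0],[1,0,0,0,0,0,0],[1,0,0,0,0,0,0],[1,0,0,0,0,0,0],[1,0,0,0,0,0,0],[1,0,0,0,0,0,0]])

```text
time_s: 8.75
eef_pos: [505.4, -68.8, 74.3]
ee_rot: [-0.0, -0.055, 0.998, -0.0]
force: [-2.7, -1.3, 0.4]
grip_width: -0.001
grip_force: 1.4
```

Run:
```python
from h import *
p=ctrl.capture("scene")
v=[619,-125.8,.11,0,73.1,1.323]
im=overlay(p,v,"",(215,180,200,210),2.8);cv2.imwrite("pics/l1.png",im)
for n in("scene","top"):
    p=ctrl.capture(n);r=ctrl.landmark_of("left_drawer_pull",p)
    if r:
        q=onz(p,r[0]["point"],80);d=q[:2]-[619,-125.8];print(n,d[0]*.994+d[1]*.11,r[0]["score"])
print(ctrl.sense()["force"])
```

```text
scene -115.04314443812531 0.74
[-2.30734881 -2.53062406  1.2140534 ]
```

View pics/l1.png

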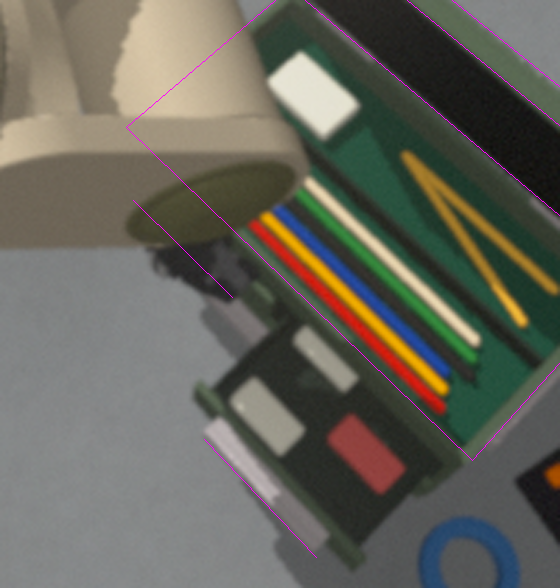

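The drawer isn't home yet, since a gap still shows at about (265,295). I'll keep going in small steps and watch the force.

>>> send_rows(targets=[[1,-0.001,0,0,0,0,0],[1,-0.001,0,0,0,0,0],[1,-0.001,0,0,0,0,0],[1,-0.001,0,0,0,0,0],[1,-0.001,0,0,0,0,0],[1,0,0,0,0,0,0],[1,0,0,0,0,0,0],[1,0,0,0,0,0,0],[1,0,0,0,0,0,0],[1,0,0,0,0,0,0]])

```text
time_s: 10.25
eef_pos: [505.7, -68.6, 74.2]
ee_rot: [-0.006, -0.056, 0.998, 0.0]
force: [-32.4, -8.0, 20.9]
grip_width: -0.005
grip_force: 16.7
```

>>> send_rows(targets=[[1,0.01,0,0,0,0,0],[1,0.02,0,0,0,0,0],[1,0.02,0,0,0,0,0],[1,0,0,-0.05,0,0,0],[1,0,0,-0.05,0,0,0],[1,0,0,-0.03,0,0,0],[1,0.03,-0.03,0,0,0,0],[1,0.02,-0.04,0,0,0,0],[1,0,-0.04,0,0,0,0],[1,0,-0.029,0,0,0,0]])

```text
time_s: 11.5
eef_pos: [426.6, -218.8, 204.5]
ee_rot: [0.001, -0.055, 0.999, -0.0]
force: [-0.2, 0.6, -0.4]
grip_width: 0.004
grip_force: 0.0
```

Run:
```python
from h import *
p=ctrl.capture("scene")
v=[619,-125.8,.11,0,73.1,1.323]
im=overlay(p,v,"",(215,180,200,210),2.8);cv2.imwrite("pics/l2.png",im)
for n in("scene","top"):
    p=ctrl.capture(n);r=ctrl.landmark_of("left_drawer_pull",p)
    if r:
        q=onz(p,r[0]["point"],80);d=q[:2]-[619,-125.8];print(n,d[0]*.994+d[1]*.11,r[0]["score"])
print(ctrl.sense()["force"],ctrl.sense()["eef_pos"])
```

```text
scene -1.586142742449372 0.45
top -91.77831336698927 0.8
[-0.21056808  0.19369608  1.22904609] [ 426.43486818 -216.63294457  204.20751688]
```

View pics/l2.png

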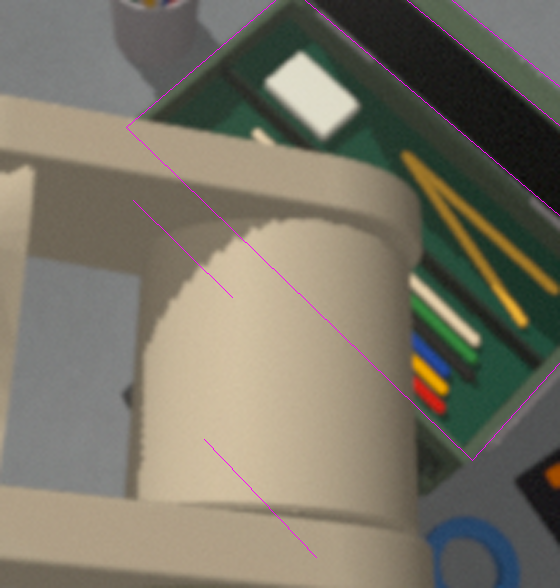

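The top view puts the left pull at X = -92, so that drawer is home, and the chest hasn't moved. Now the right drawer.

>>> send_rows(targets=[[1,0,0,0.05,0,0,0],[1,0,0,0.05,0,0,0],[1,0,0,0.03,0,0,0],[1,0,0,0,0,0,0],[1,-0.01,0,0,0,0,0],[1,-0.01,0,0,0,0,0],[1,-0.01,0,0,0,0,0],[1,-0.01,0,0,0,0,0],[1,-0.01,0,0,0,0,0],[1,-0.01,0,0,0,0,0]])

```text
time_s: 13.0
eef_pos: [486.6, -210.8, 74.3]
ee_rot: [-0.0, -0.055, 0.998, -0.0]
force: [-1.8, -0.9, 1.8]
grip_width: -0.001
grip_force: 0.9
```

>>> send_rows(targets=[[1,-0.01,0,0,0,0,0],[1,-0.008,0,0,0,0,0],[1,-0.005,0,0,0,0,0],[1,-0.003,0,0,0,0,0],[1,-0.002,0,0,0,0,0],[1,-0.001,0,0,0,0,0],[1,-0.001,0,0,0,0,0],[1,0,0,0,0,0,0],[1,0,0,0,0,0,0],[1,0,0,0,0,0,0]])

```text
time_s: 14.25
eef_pos: [515.8, -207.4, 74.3]
ee_rot: [0.0, -0.055, 0.998, 0.0]
force: [-0.5, -0.1, -0.2]
grip_width: -0.002
grip_force: 0.4
```

>>> send_rows(targets=[[1,-0.001,0,0,0,0,0],[1,-0.001,0,0,0,0,0],[1,-0.001,0,0,0,0,0],[1,0,0,0,0,0,0],[1,0,0,0,0,0,0],[1,0,0,0,0,0,0],[1,0,0,0,0,0,0],[1,0,0,0,0,0,0],[1,0,0,0,0,0,0],[1,0,0,0,0,0,0]])

```text
time_s: 15.5
eef_pos: [518.1, -207.2, 74.3]
ee_rot: [-0.001, -0.055, 0.998, 0.0]
force: [-6.3, -0.7, 1.6]
grip_width: -0.002
grip_force: 2.9
```

>>> send_rows(targets=[[1,-0.001,0,0,0,0,0],[1,-0.001,0,0,0,0,0],[1,0,0,0,0,0,0],[1,0,0,0,0,0,0],[1,0,0,0,0,0,0],[1,0,0,0,0,0,0],[1,0,0,0,0,0,0],[1,0,0,0,0,0,0],[1,0,0,0,0,0,0],[1,0,0,0,0,0,0]])

```text
time_s: 16.75
eef_pos: [518.3, -207.1, 74.2]
ee_rot: [-0.003, -0.055, 0.998, 0.001]
force: [-17.4, -2.7, 9.5]
grip_width: -0.0
grip_force: 9.0
```

Right drawer is at its stop. Back off, rise, and go over the lid to behind it.

>>> send_rows(targets=[[1,0.015,0,0,0,0,0],[1,0.01,0,0,0,0,0],[1,0,0,-0.05,0,0,0],[1,0,0,-0.05,0,0,0],[1,0,0,-0.05,0,0,0],[1,0,0,-0.05,0,0,0],[1,0,0,-0.05,0,0,0],[1,0,0.03,0,0,0,0],[1,0,0.03,0,0,0,0],[1,0,0.04,0,0,0,0]])

```text
time_s: 18.0
eef_pos: [484.8, -109.5, 324.3]
ee_rot: [0.0, -0.055, 0.999, -0.0]
force: [0.2, -0.8, 0.9]
grip_width: 0.005
grip_force: 0.0
```

Run:
```python
from h import *
q=ctrl.sense();print(q["eef_pos"])
p=ctrl.capture("top")
for n in("left_drawer_pull","right_drawer_pull"):
    r=ctrl.landmark_of(n,p)
    if r:
        w=onz(p,r[0]["point"],80);d=w[:2]-[619,-125.8];print(n,d[0]*.994+d[1]*.11,d[1]*.994-d[0]*.11,r[0]["score"])
```

```text
[ 484.8026001  -109.53397551  324.29518257]
left_drawer_pull -88.86673836597684 73.41636658644644 0.7
```

>>> send_rows(targets=[[1,-0.035,0,0,0,0,0],[1,-0.035,0,0,0,0,0],[1,-0.035,0,0,0,0,0],[1,-0.03,0,0,0,0,0],[1,-0.025,0,0,0,0,0],[1,-0.025,0,0,0,0,0],[1,-0.02,0,0,0,0,0],[1,-0.02,0,0,0,0,0],[1,-0.01,0,0,0,0,0],[1,0,0,0,0,0,0]])

```text
time_s: 19.4
eef_pos: [719.0, -85.4, 323.0]
ee_rot: [-0.0, -0.055, 0.998, 0.0]
force: [0.7, 0.3, -0.2]
grip_width: 0.003
grip_force: 0.0
```

>>> send_rows(targets=[[1,0,0,0.028,0,0,0],[1,0,0,0.028,0,0,0],[1,0,0,0.027,0,0,0],[1,0,0,0,0,0,0],[1,0.008,0,0,0,0,0],[1,0.008,0,0,0,0,0],[1,0.008,0,0,0,0,0],[1,0.008,0,0,0,0,0],[1,0.007,0,0.001,0,0,0],[1,0.007,0,0.001,0,0,0]])

```text
time_s: 20.65
eef_pos: [672.9, -89.7, 240.9]
ee_rot: [0.002, -0.055, 0.998, -0.0]
force: [2.8, -0.0, 4.1]
grip_width: 0.004
grip_force: 1.8
```

Run:
```python
from h import *
print(ctrl.sense()["force"],ctrl.sense()["eef_pos"])
im=overlay(ctrl.capture("scene"),[619,-125.8,.11,0,0,1.2],"",(235,110,260,270),2.2);cv2.imwrite("pics/lid1.png",im)
```

```text
[ 2.80863458e+00 -8.27735754e-04  4.06626829e+00] [672.94222532 -89.72641263 240.89524329]
```

View pics/lid1.png

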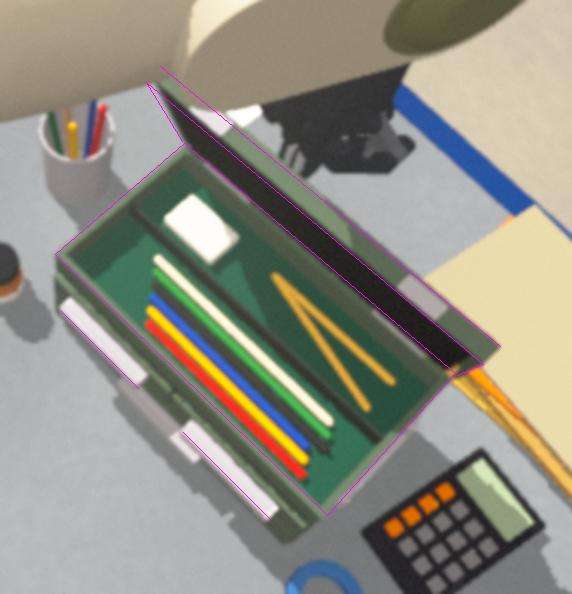

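Both drawers are home and the lid is following at about 1.2 rad, its free edge running from about (150,82) to (500,345). Continue along the arc.

>>> send_rows(targets=[[1,0.0044,0,0.0016,0,0,0],[1,0.0044,0,0.0016,0,0,0],[1,0.0044,0,0.0016,0,0,0],[1,0.0044,0,0.0016,0,0,0],[1,0.0044,0,0.0016,0,0,0],[1,0.004,0,0.0024,0,0,0],[1,0.004,0,0.0024,0,0,0],[1,0.004,0,0.0024,0,0,0],[1,0.004,0,0.0024,0,0,0],[1,0.004,0,0.0024,0,0,0]])

```text
time_s: 21.95
eef_pos: [630.7, -94.0, 218.9]
ee_rot: [-0.0, -0.055, 0.998, 0.0]
force: [2.0, 1.9, 1.7]
grip_width: 0.005
grip_force: 1.1
```

>>> send_rows(targets=[[1,0.0034,0,0.0032,0,0,0],[1,0.0034,0,0.0032,0,0,0],[1,0.0034,0,0.0032,0,0,0],[1,0.0034,0,0.0032,0,0,0],[1,0.0034,0,0.0032,0,0,0],[1,0.0028,0,0.0038,0,0,0],[1,0.0028,0,0.0038,0,0,0],[1,0.0028,0,0.0038,0,0,0],[1,0.0028,0,0.0038,0,0,0],[1,0.0028,0,0.0038,0,0,0]])

```text
time_s: 23.2
eef_pos: [600.1, -97.4, 183.9]
ee_rot: [0.0, -0.055, 0.998, 0.0]
force: [1.7, 0.2, 0.6]
grip_width: -0.0
grip_force: 0.7
```

>>> send_rows(targets=[[1,0.002,0,0.0042,0,0,0],[1,0.002,0,0.0042,0,0,0],[1,0.002,0,0.0042,0,0,0],[1,0.002,0,0.0042,0,0,0],[1,0.002,0,0.0042,0,0,0],[1,0.001,0,0.004,0,0,0],[1,0.001,0,0.004,0,0,0],[1,0.001,0,0.004,0,0,0],[1,0.001,0,0.004,0,0,0],[1,0.001,0,0.003,0,0,0]])

```text
time_s: 24.45
eef_pos: [585.4, -99.2, 144.1]
ee_rot: [0.0, -0.055, 0.998, -0.0]
force: [0.8, 0.3, 1.0]
grip_width: 0.004
grip_force: 0.5
```

>>> send_rows(targets=[[1,0,0,0.001,0,0,0],[1,0,0,0.001,0,0,0],[1,0,0,0.001,0,0,0],[1,0,0,0,0,0,0],[1,0,0,0,0,0,0],[1,0,0,0,0,0,0],[1,0,0,0,0,0,0],[1,0,0,0,0,0,0],[1,0,0,0,0,0,0],[1,0,0,0,0,0,0]])

```text
time_s: 25.7
eef_pos: [585.3, -99.2, 141.3]
ee_rot: [-0.0, -0.055, 0.998, -0.0]
force: [-0.5, -0.7, -0.0]
grip_width: 0.002
grip_force: 0.0
```

>>> send_rows(targets=[[1,0,0,0.001,0,0,0],[1,0,0,0.001,0,0,0],[1,0,0,0.0005,0,0,0],[1,0,0,0,0,0,0],[1,0,0,0,0,0,0],[1,0,0,0,0,0,0],[1,0,0,0,0,0,0],[1,0,0,0,0,0,0],[1,0,0,0,0,0,0],[1,0,0,0,0,0,0]])

```text
time_s: 26.95
eef_pos: [585.3, -99.2, 140.0]
ee_rot: [0.0, -0.055, 0.998, -0.0]
force: [-4.3, 0.5, 10.5]
grip_width: -0.002
grip_force: 4.8
```

The tip stopped on the shut lid at z = 140 with 10 N. Retreat and check.

>>> send_rows(targets=[[1,0,0,-0.02,0,0,0],[1,0,0,-0.04,0,0,0],[1,0,0,-0.04,0,0,0],[1,0.03,0,-0.02,0,0,0],[1,0.05,0,0,0,0,0],[1,0.05,0.02,0,0,0,0],[1,0.05,0.05,0,0,0,0],[1,0.03,0.05,0,0,0,0],[1,0,0.05,0,0,0,0],[1,0,0.05,0,0,0,0]])

```text
time_s: 28.2
eef_pos: [358.3, 92.6, 259.2]
ee_rot: [0.001, -0.055, 0.999, -0.0]
force: [0.6, -1.2, 0.4]
grip_width: -0.004
grip_force: 0.0
```

>>> send_rows(targets=[[1,0,0.05,0,0,0,0],[1,0,0.05,0,0,0,0],[1,0,0.05,0,0,0,0],[1,0,0.05,0,0,0,0],[1,0,0,0,0,0,0],[1,0,0,0,0,0,0],[1,0,0,0,0,0,0],[1,0,0,0,0,0,0],[1,0,0,0,0,0,0],[1,0,0,0,0,0,0]])

```text
time_s: 29.45
eef_pos: [336.9, 289.9, 258.8]
ee_rot: [0.0, -0.055, 0.998, -0.0]
force: [-0.0, -0.1, -0.5]
grip_width: -0.002
grip_force: 0.0
```

Run:
```python
from h import *
print(ctrl.sense()["force"],ctrl.sense()["eef_pos"])
im=overlay(ctrl.capture("scene"),[619,-125.8,.11,0,0,0],"",(215,150,250,240),2.4);cv2.imwrite("pics/end.png",im)
```

```text
[-0.00133261 -0.12722651 -0.51330442] [336.87516605 289.89089893 258.82766627]
```

View pics/end.png

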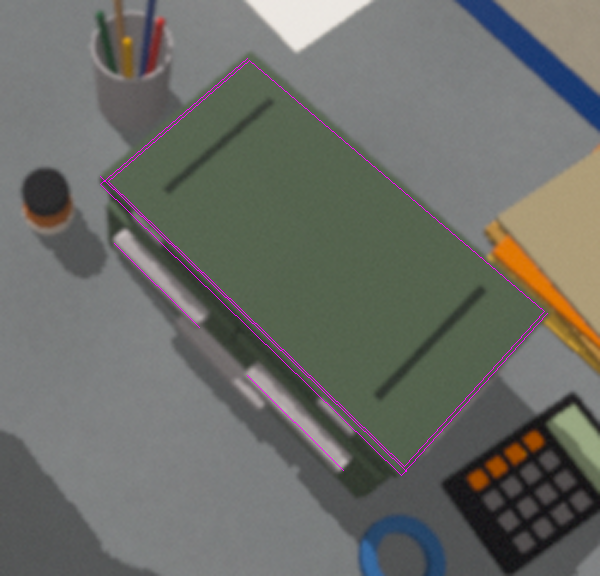

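The lid lies shut and both pulls, at about (160,278) and (295,418), sit on their home lines. The bystanders haven't moved. I'm handing the job in.

```bash
python3 -c "
from rig import ctrl
print(ctrl.finish_job())"
```

```text
the job is handed in; nothing more can be done
None
```

I pushed both drawers home and closed the lid gently onto its stop; the last picture showed the chest and bystanders unmoved, and the job is handed in, with no verdict returned.

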